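# Refit the drip tray of a bottle filling station and stand a bottle under the spout

### The job

Slide the loose drip tray into the bay at the foot of the bottle filling station until it is fully home against the stop inside. Then stand the short, wide water bottle upright on the tray's round pad, centred under the spout, setting it down gently and without tipping it over on the way. Leave the tall bottle, the jar and the box of caps where they are.

Things in the scene. Friction and masses are not known exactly. Their poses are not given: they have to be found in the camera images.
- station: Fixed bench-top filling station: aluminium column 164 mm wide, 160 mm deep, 300 mm high, a hidden bay in its foot. Origin on the bench at the middle of the bay's mouth; +x points level into the bay, z up. Bay 104 mm wide (y), 40 mm high, closed by a stop at x = 100 mm; its floor is the bench. In front, two flared guides 22 mm high narrow from 132 mm apart at x = -30 mm to 104 mm at the mouth.
- station_spout (a point): Tip of the spout, station x = -50 mm, y = 0, 188 mm up; 14 mm across. It hangs from a head 60 mm wide (y) that overhangs to station x = -65 mm, from z = 200 to 290 mm. A gripper upright over the pad hits the head; one leaning 35 to 45 degrees with its wrist away from the column (station -x) passes in front.
- tray: Loose flat steel drip tray, about 0.4 kg, 200 mm long (its x), 100 mm wide, rim 16 mm high, floor 4 mm thick. Origin at the centre of its underside; the +x end goes in first. Starts flat on the bench before the mouth, a little skewed, and slides on the bench. Fully home, its origin and axes coincide with station's; its +x half is hidden, pad and fin stay outside.
- tray_pad (a point): Centre of the top of the tray's round pad: a disc 60 mm across, top 16 mm above the tray's underside, at x = -50 mm, y = 0 in the tray. Axes as the tray's.
- tray_fin (a point): Middle of the tray's grip: an upright fin on its outer (-x) end, 12 mm thick (tray y), running out from tray x = -100 to -142 mm, from 4 to 40 mm above the tray's underside. This point is at x = -120 mm, y = 0, 26 mm above the underside. Pinch it across the thickness.
- bottle: The short, wide water bottle: tan plastic, empty, about 0.12 kg, 54 mm diameter, straight-sided from 0 to 80 mm, shoulder, then a neck 34 mm across; 115 mm high in all. Origin at the centre of its underside, z up. Stands on the bench; may have changed places with the tall bottle.
- tall_bottle: Bystander: same plastic, slimmer and taller, 42 mm diameter, 160 mm high. Origin at the centre of its underside.
- jar: Bystander: round grey jar, 72 mm diameter, 85 mm high. Origin at the centre of its underside.
- cap_box: Bystander: white open box of bottle caps, 80 x 120 x 50 mm high. Origin at the centre of its underside.

How it is judged:
By the outcome, as a careful person would: the job done as asked, in the order asked, and still so for the second after the job is handed in, with the robot touching nothing.
It also fails if it takes over 69 s, if anything falls off the work surface, if the arm or the gripper's body presses on something with over 40 N, if the wrist force passes 120 N, or if a joint passes its speed limit or range.

### The arm

A 6-joint arm with a two-finger parallel gripper is mounted at the origin on the work surface. World frame = base frame: x ahead of the robot, y to its left, z up, the work surface at z = 0. Lengths are in m, angles in rad, forces in N, time in s.
With the tool pointing down it reaches from about 0.375 to 0.9 m from the base axis. Payload 3.1 kg.
Tool frame: the origin (TCP) lies midway between the tips of the shut fingers; the grasp point (between the pads) lies 19 mm behind it; z points along the fingers, y is the direction in which the jaws open and shut (so a half turn about z gives the same grasp; the last joint's range is limited). The gripper opens to 85 mm and grips with 20 to 120 N. Pads are 22 mm wide; open, the fingers measure 114 mm over their backs; the gripper's body (76 mm by 85 mm) begins 54 mm behind the grasp point. The pads swing forward as they close: fully open they stand 13 mm farther back than shut.
Start: joints at [-1.379, 0.527, 1.433, -0, 1.181, -0.178], TCP at [0.226, -0.582, 0.231] pointing down, gripper open.
Joint ranges: [-3.08, 3.08], [-0.75, 2.2], [0.22, 2.44], [-1.43, 4.57], [0, 2.65], [-2.85, 2.85]. Speed limits (rad/s): [2.79, 2.79, 3.14, 3.14, 3.14, 3.14].

### API

Orientations are given as a rotation vector (axis times angle).
In Python, from plant import manip gives the robot as it stands. The module is installed in compiled form; this text tells all that it offers. Calls block until the motion is done:
- manip.move_to(position, orientation): joint-space move of the TCP to a pose.
- manip.line_to(position, rot=None, vel=0.15): straight line of the TCP; rot=None keeps the orientation; vel is the mean speed in m/s.
- manip.move_j(angles): joint-space move.
- manip.let_go() and manip.grab(): open the fingers fully, or close them until they stop; the grip force is fixed at half the most.
- manip.wait(seconds).
- manip.solve_ik(position, orientation): joint angles nearest the present ones, or None.
- manip.snapshot(name): name is "side" or "top" or "wrist"; returns a dict with "frame" (400x640x3 uint8, blue, green, red), "intrinsics" (3x3 intrinsics, pixels), "T" (4x4, takes a point from camera to world coordinates). Camera axes: x right, y down, z forward; pixel columns grow to the right and rows downward; lengths in m; the calibration is good to about 2 mm. A picture is of the moment at which its call begins. There is no depth.
A pose or a line that the arm cannot do raises manip.Unreachable and nothing moves.
- manip.hand_in(): hands the job in, once; it reports no verdict.
Readings, each from a call of its own:
- manip.current_time(): time.
- manip.current_qpos(): joint angles.
- manip.current_joint_vel(): joint speeds.
- manip.current_joint_torque(): joint torques, N m.
- manip.current_eef_pos(): TCP position.
- manip.current_eef_rot(): TCP orientation.
- manip.current_contact_force(): force on the tool from outside, world axes, zero at the start.
- manip.current_moment(): the same for the moment, N m.
- manip.current_opening(): finger opening in m.
Only numpy, scipy, OpenCV 4.12 (cv2) and the standard library are available. Lean on these libraries where they do the work, as an engineer would, in place of code of your own. Each camera call takes 0.05 s, during which the arm holds its last target.

## Working session

There is one attempt and no reset: what is moved stays moved. The work goes in short steps, each a Python script; the robot and the scene stay as the last script left them, time stands still between calls to the robot, and variables do not carry over. Pictures are saved under pics/ and viewed, and the job is handed in when it is done.

```bash
mkdir -p pics; ls; python3 - <<'E'
from plant import manip
import cv2
for n in ("side","top","wrist"):
    s=manip.snapshot(n); cv2.imwrite(f"pics/a_{n}.png",s["frame"]); print(n,s["intrinsics"].round(1).tolist(),s["T"].round(3).tolist())
print(manip.current_time(), manip.current_eef_rot())
E
```

```text
pics
side [[392.2, 0.0, 325.3], [0.0, 392.2, 202.3], [0.0, 0.0, 1.0]] [[-0.161, -0.708, 0.688, -0.277], [-0.987, 0.128, -0.099, 0.199], [-0.018, -0.695, -0.719, 1.045], [0.0, 0.0, 0.0, 1.0]]
top [[507.8, 0.0, 314.1], [0.0, 507.8, 198.8], [0.0, 0.0, 1.0]] [[-0.006, -0.992, 0.126, 0.384], [-1.0, 0.008, 0.017, 0.071], [-0.017, -0.126, -0.992, 1.816], [0.0, 0.0, 0.0, 1.0]]
wrist [[354.3, 0.0, 314.6], [0.0, 354.3, 197.1], [0.0, 0.0, 1.0]] [[0.363, -0.892, -0.268, 0.294], [-0.932, -0.348, -0.103, -0.557], [-0.001, 0.288, -0.958, 0.372], [0.0, 0.0, 0.0, 1.0]]
0.15 [-3.08603635e+00 -5.78819828e-01  3.70189601e-05]
```

View pics/a_side.png

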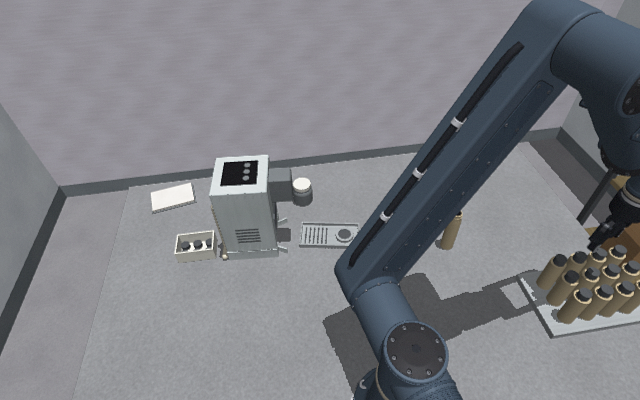

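View pics/a_top.png

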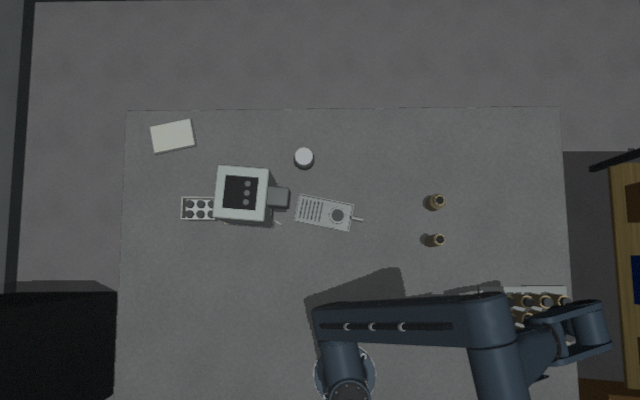

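View pics/a_wrist.png

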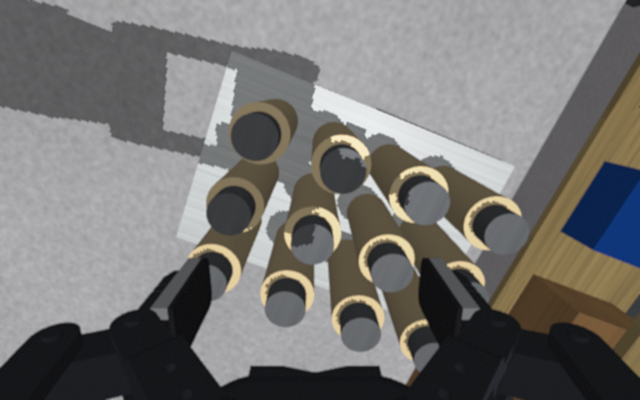

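The top view shows the station at about (242,194), with its spout head pointing right. The tray is at about (325,212) with its fin on the right, and two bottles stand at about (436,201) and (433,240). I'll enlarge it.

```bash
cat > h.py <<'E'
import numpy as np, cv2
from plant import manip
from scipy.spatial.transform import Rotation as R
def ray(s,u,v,z):
    d=s["T"][:3,:3]@np.linalg.inv(s["intrinsics"])@np.array([u,v,1.]); c=s["T"][:3,3]
    return c+d*(z-c[2])/d[2]
def proj(s,p):
    p=np.atleast_2d(p); q=(p-s["T"][:3,3])@s["T"][:3,:3]@s["intrinsics"].T
    return q[:,:2]/q[:,2:]
def crop(s,u0,v0,u1,v1,k,name):
    c=s["frame"][v0:v1,u0:u1]; cv2.imwrite("pics/"+name,cv2.resize(c,None,fx=k,fy=k,interpolation=cv2.INTER_CUBIC))
E
python3 - <<'E'
from h import *
s=manip.snapshot("top")
crop(s,205,140,365,240,5,"b_top1.png")
crop(s,400,180,480,260,6,"b_top2.png")
E
```

```text
(no output)
```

View pics/b_top1.png

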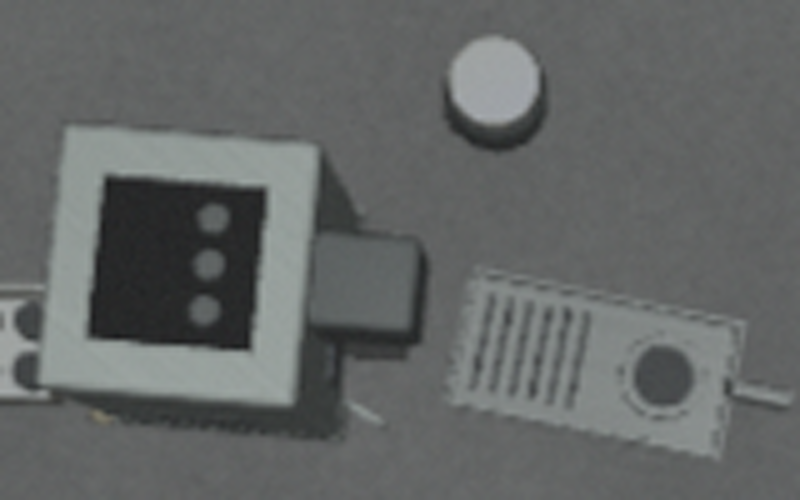

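View pics/b_top2.png

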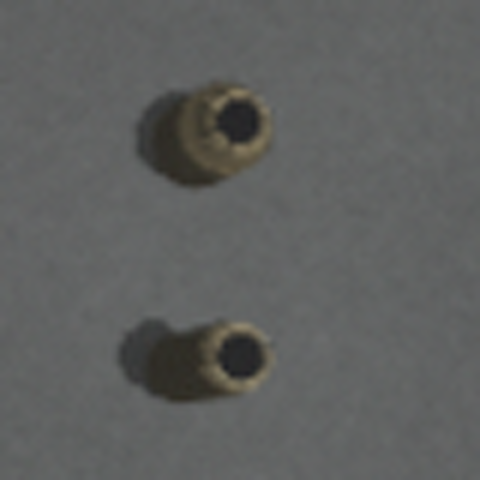

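The upper bottle at about (437,201) is the short, wide one. The lower one, which looks slimmer and leans more in perspective, is the tall bottle. I'll compute rough poses from the picked pixels.

```bash
python3 - <<'E'
from h import *
s=manip.snapshot("top")
f=lambda U,V,z,o=(205,140),k=5: ray(s,o[0]+(U+.5)/k-.5,o[1]+(V+.5)/k-.5,z)
st=np.array([f(*p,.3) for p in [(68,127),(320,145),(298,405),(40,385)]])
tr=np.array([f(*p,.016) for p in [(480,268),(745,322),(718,458),(450,402)]])
for n,q in(("st",st),("tr",tr)):
    print(n,q.round(3).tolist()); print("edges",np.linalg.norm(q-np.roll(q,-1,0),axis=1).round(3), "centre",q.mean(0).round(4))
    a=(q[0]+q[3]-q[1]-q[2]); print("yaw",np.degrees(np.arctan2(a[1],a[0])))
print("pad",f(663,375,.016),"finend",f(793,398,.04))
print("bottle top",f(239,119,.115,(400,180),6),"tall",f(242,356,.16,(400,180),6)," jar",f(494,81,.085))
print("head",[f(*p,.29) .round(3) for p in [(420,237),(412,332)]])
print(manip.solve_ik([.37,-.05,.3],[np.pi,0,0]))
T=s["T"]; 
w=manip.snapshot("wrist")["T"]; tp=np.eye(4); tp[:3,:3]=R.from_rotvec(manip.current_eef_rot()).as_matrix(); tp[:3,3]=manip.current_eef_pos()
print((np.linalg.inv(tp)@w).round(4).tolist())
E
```

```text
st [[0.683, 0.388, 0.3], [0.67, 0.234, 0.3], [0.512, 0.246, 0.3], [0.525, 0.402, 0.3]]
edges [0.154 0.159 0.156 0.158] centre [0.5976 0.3175 0.3   ]
yaw 85.23894524363627
tr [[0.633, 0.149, 0.016], [0.593, -0.04, 0.016], [0.496, -0.019, 0.016], [0.537, 0.171, 0.016]]
edges [0.193 0.099 0.194 0.098] centre [0.565  0.0654 0.016 ]
yaw 77.8420258994063
pad [0.55551612 0.019189   0.016     ] finend [ 0.53635999 -0.07093674  0.04      ]
bottle top [ 0.59472237 -0.32201854  0.115     ] tall [ 0.46012151 -0.30847496  0.16      ]  jar [0.7550234 0.1361785 0.085    ]
head [array([0.615, 0.174, 0.29 ]), array([0.557, 0.179, 0.29 ])]
[-4.36182603e-01  7.69925268e-02  1.91333739e+00 -4.44089210e-16
  1.15126274e+00  1.13461372e+00]
[[0.0004, -0.9577, -0.2878, 0.0725], [1.0, 0.0002, 0.0005, 0.0009], [-0.0004, -0.2878, 0.9577, -0.1414], [0.0, 0.0, 0.0, 1.0]]
```

```bash
cat >> h.py <<'E'
def rot(yaw,lean):  # tool approach leaning: fwd=yaw dir, wrist back
    f=np.array([np.cos(yaw),np.sin(yaw),0]); u=np.array([0,0,1.]); s,c=np.sin(lean),np.cos(lean)
    z=s*f-c*u; x=-c*f-s*u; return R.from_matrix(np.c_[x,np.cross(z,x),z]).as_rotvec()
D=np.pi/180
E
python3 - <<'E'
from h import *
for n,p,y,l in [("look",[.56,-.08,.22],85,20),("fin",[.54,-.05,.1],78,20),("finend",[.581,.119,.01],85,20),("bot",[.595,-.322,.06],85,42),("place",[.587,.19,.07],85,42)]:
    q=manip.solve_ik(p,rot(y*D,l*D)); print(n,None if q is None else q.round(2))
manip.move_to([.56,-.08,.22],rot(85*D,20*D))
s=manip.snapshot("wrist"); cv2.imwrite("pics/c_w.png",s["frame"]); print(manip.current_time())
E
```

```text
look [-0.51  0.5   1.58  0.34  1.23  2.58]
fin [-0.49  0.64  1.77  0.44  0.88  2.56]
finend [-0.16  0.82  1.71  0.55  0.72  2.63]
bot [-0.88  1.01  1.12  0.49  1.58  2.21]
place [-0.21  0.82  1.72  0.93  0.97  2.33]
2.6917
```

View pics/c_w.png

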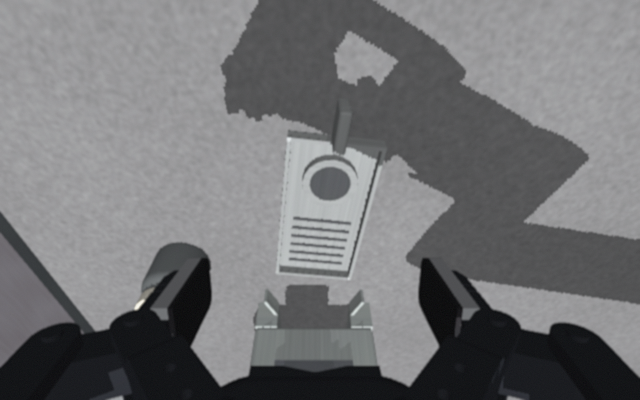

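The wrist view shows the tray at about (330,205), with its fin at (342,125). The guides are at (268,305) and (360,308) on either side of the mouth. I'll enlarge this.

```bash
python3 - <<'E'
from h import *
s=manip.snapshot("wrist"); np.savez("c.npz",T=s["T"],K=s["intrinsics"],f=s["frame"])
crop(s,230,80,410,200,4,"c1.png"); crop(s,230,260,410,370,4,"c2.png")
E
```

```text
(no output)
```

View pics/c1.png

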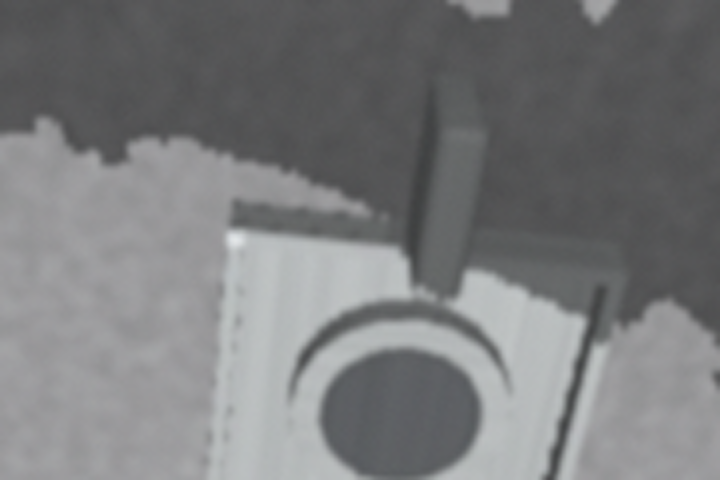

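View pics/c2.png

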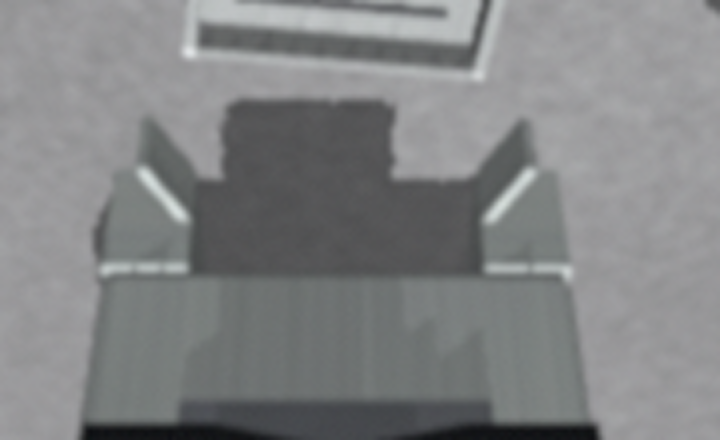

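```bash
cat > fit.py <<'E'
from h import *
from scipy.optimize import least_squares
def fit(s,obj,pts,x0):
    pts=np.array(pts,float); obj=np.array(obj,float)
    def w(p): c,n=np.cos(p[2]),np.sin(p[2]); return np.c_[p[0]+c*obj[:,0]-n*obj[:,1],p[1]+n*obj[:,0]+c*obj[:,1],obj[:,2]]
    r=least_squares(lambda p:(proj(s,w(p))-pts).ravel(),x0,loss="soft_l1",x_scale=[.01,.01,.01])
    return r.x,(proj(s,w(r.x))-pts).round(1).tolist()
def cp(U,V,o,k): return [o[0]+(U+.5)/k-.5,o[1]+(V+.5)/k-.5]
E
python3 - <<'E'
from fit import *
d=np.load("c.npz"); s=dict(T=d["T"],intrinsics=d["K"])
A=lambda U,V:cp(U,V,(230,80),4); B=lambda U,V:cp(U,V,(230,260),4)
st=[((0,-.052,0),B(195,182)),((0,.052,0),B(481,182)),((-.03,-.066,0),B(148,118)),((-.03,.066,0),B(523,118)),((0,-.052,.022),B(190,220)),((0,.052,.022),B(484,222)),((0,-.052,.04),B(190,273)),((0,.052,.04),B(484,273)),((0,-.082,.04),B(100,271)),((0,.082,.04),B(572,271))]
tr=[((.1,-.05,.016),B(190,53)),((.1,.05,.016),B(480,78)),((-.1,-.05,.016),A(232,233)),((-.1,-.05,0),A(232,203)),((-.1,.05,0),A(625,243)),((-.142,-.006,.04),A(443,130)),((-.142,.006,.04),A(487,130)),((-.05,0,.016),A(401,413))]
for n,l,x0 in(("st",st,[.591,.238,1.487]),("tr",tr,[.565,.065,1.36])):
    x,r=fit(s,[a for a,_ in l],[b for _,b in l],x0); print(n,x.round(4),x[2]/D); print(r)
E
```

```text
st [0.5891 0.2393 1.4837] 85.00752903231071
[[0.4, -2.0], [-1.0, -2.0], [1.1, 1.0], [-0.5, 1.0], [0.4, 1.4], [-0.6, 0.9], [-0.7, -0.7], [0.5, -0.7], [0.3, -0.2], [0.0, -0.2]]
tr [0.5616 0.0653 1.3662] 78.27990154907675
[[-1.0, 1.3], [1.9, 1.0], [-0.7, -0.8], [0.3, -0.6], [-1.0, -0.3], [-0.6, -0.7], [2.2, 0.8], [0.5, 1.1]]
```

```bash
cat >> h.py <<'E'
ST=np.array([.5891,.2393,1.4837]); TR=np.array([.5616,.0653,1.3662]); L=20*D
def tool_for(gp,yaw,lean): # TCP for grasp point gp
    return np.array(gp)+.019*R.from_rotvec(rot(yaw,lean)).as_matrix()[:,2]
def at(fr,x,y,z):
    c,n=np.cos(fr[2]),np.sin(fr[2]); return np.array([fr[0]+c*x-n*y,fr[1]+n*x+c*y,z])
E
python3 - <<'E'
from h import *
r=rot(TR[2],L); p=tool_for(at(TR,-.124,0,.028),TR[2],L); z=R.from_rotvec(r).as_matrix()[:,2]
manip.move_to(p-.08*z,r); manip.line_to(p,vel=.1); print(manip.current_contact_force().round(1))
s=manip.snapshot("wrist"); cv2.imwrite("pics/d1.png",s["frame"])
manip.grab(); print(manip.current_opening(),manip.current_contact_force().round(1),manip.current_time(), manip.current_eef_pos()-p)
s=manip.snapshot("wrist"); cv2.imwrite("pics/d2.png",s["frame"])
E
```

```text
[0.2 0.1 0.2]
0.010938829857908575 [ 0.9 -0.5  2.3] 5.0167 [ 0.0002379  -0.00017855  0.00018983]
```

View pics/d2.png

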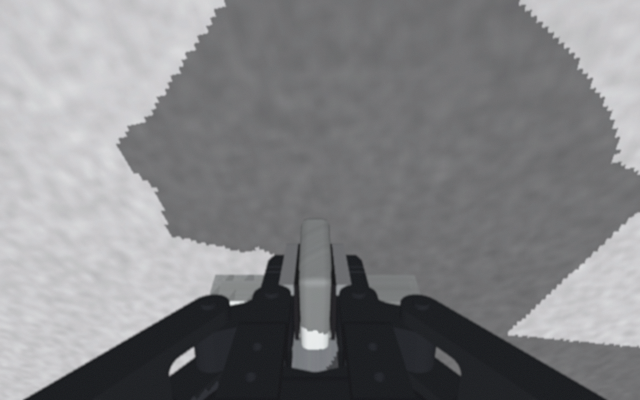

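The fin at (315,280) is pinched square between the pads, with the opening at 11 mm. Next I'll align the tray and insert it in steps while watching the force.

```bash
python3 - <<'E'
from h import *
r=rot(ST[2],L)
z=manip.current_eef_pos()[2]
def P(x): # tool so that tray origin at station x
    q=tool_for(at(ST,x-.124,0,.028),ST[2],L); return q
manip.line_to(P(-.16),rot=r,vel=.06); print(manip.current_contact_force().round(1))
c,n=np.cos(ST[2]),np.sin(ST[2])
for x in [-.13,-.10,-.08,-.06,-.04,-.02,-.012]:
    manip.line_to(P(x),vel=.06); f=manip.current_contact_force(); print(x,"fx %.1f fy %.1f fz %.1f"%(f[0]*c+f[1]*n,-f[0]*n+f[1]*c,f[2]),manip.current_moment().round(2))
    if np.linalg.norm(f)>35: print("stop");break
print(manip.current_time())
for n_ in("top","side"):
    s=manip.snapshot(n_); crop(s,200,130,400,260,4,f"e_{n_}.png")
E
```

```text
[-0.2  0.4  4.7]
-0.13 fx 1.2 fy -2.7 fz 3.1 [ 0.08 -0.26 -0.18]
-0.1 fx -1.9 fy -1.2 fz 5.5 [-0.16 -0.2  -0.03]
-0.08 fx -0.9 fy -1.5 fz 5.7 [-0.09 -0.22 -0.05]
-0.06 fx -1.0 fy -0.9 fz 5.6 [-0.1  -0.26 -0.06]
-0.04 fx -0.7 fy -1.2 fz 5.5 [-0.08 -0.18 -0.05]
-0.02 fx -0.5 fy -1.1 fz 5.3 [-0.09 -0.17 -0.11]
-0.012 fx -1.8 fy -1.0 fz 5.1 [-0.18 -0.11 -0.18]
9.2333
```

View pics/e_top.png

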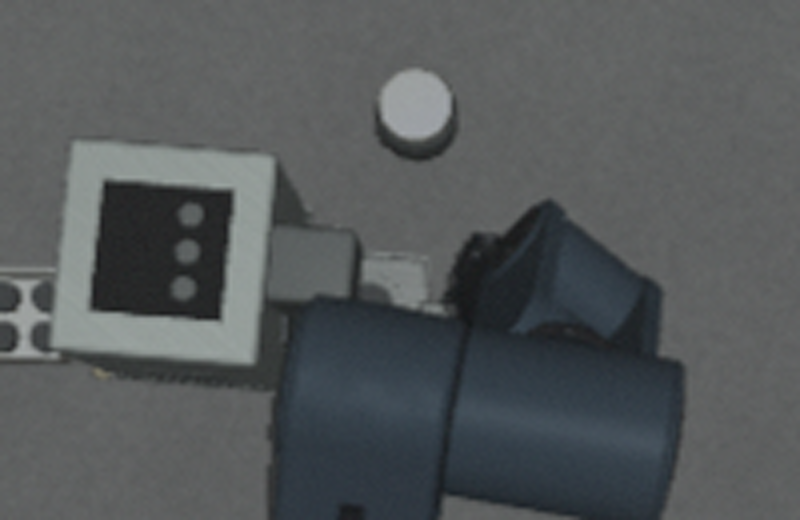

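View pics/e_side.png

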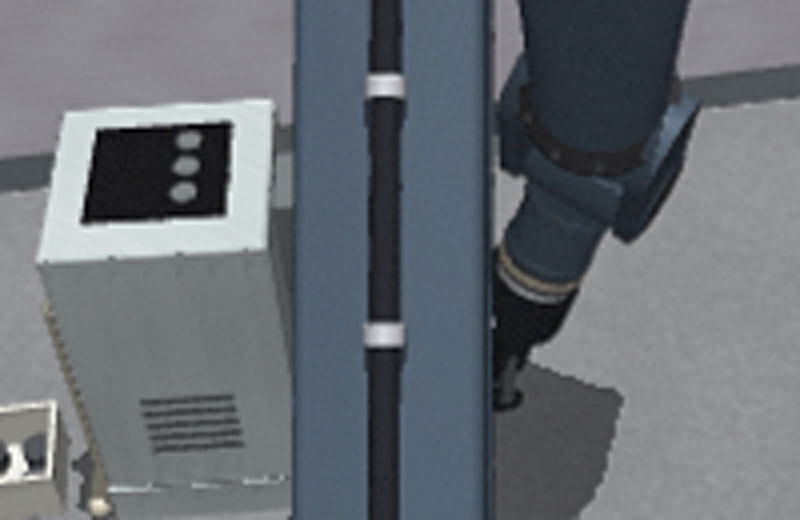

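The tray is inside with almost no side force. I'll do the last stretch in small steps until it meets the stop.

```bash
python3 - <<'E'
from h import *
c,n=np.cos(ST[2]),np.sin(ST[2])
P=lambda x: tool_for(at(ST,x-.124,0,.028),ST[2],L)
for x in np.arange(-.010,.0121,.002):
    manip.line_to(P(x),vel=.03); f=manip.current_contact_force(); fx=f[0]*c+f[1]*n
    a=manip.current_eef_pos()-P(0); print("%.3f act %.4f fx %.1f fy %.1f fz %.1f"%(x,a[0]*c+a[1]*n,fx,-f[0]*n+f[1]*c,f[2]))
    if fx<-25: print("stop");break
manip.wait(.2);print(manip.current_contact_force().round(1),manip.current_time())
E
```

```text
-0.010 act -0.0108 fx -4.7 fy -0.3 fz 6.0
-0.008 act -0.0090 fx -5.0 fy -0.4 fz 5.1
-0.006 act -0.0071 fx -4.8 fy 0.9 fz 6.9
-0.004 act -0.0051 fx -5.6 fy -0.3 fz 6.2
-0.002 act -0.0031 fx -6.3 fy -0.5 fz 6.1
0.000 act -0.0017 fx -7.9 fy -0.7 fz 6.5
0.002 act -0.0017 fx -15.2 fy 2.5 fz 9.5
0.004 act -0.0016 fx -23.5 fy 3.3 fz 13.3
0.006 act -0.0015 fx -30.6 fy 5.2 fz 15.1
stop
[ -7.7 -30.1  14.3] 11.7833
```

It meets a hard stop. Position holds at -1.6 mm while the force climbs to 31 N. I'll relax the push, let go, retreat, and check.

```bash
python3 - <<'E'
from h import *
P=lambda x: tool_for(at(ST,x-.124,0,.028),ST[2],L)
manip.line_to(P(-.0002),vel=.03); print(manip.current_contact_force().round(1))
manip.let_go(); z=R.from_rotvec(rot(ST[2],L)).as_matrix()[:,2]
p=manip.current_eef_pos(); manip.line_to(p-.08*z,vel=.15)
manip.move_to(at(ST,-.3,0,.2),rot(ST[2],28*D))
s=manip.snapshot("wrist"); np.savez("f.npz",T=s["T"],K=s["intrinsics"],f=s["frame"])
cv2.imwrite("pics/f.png",s["frame"]); crop(s,220,130,420,280,4,"f1.png");print(manip.current_time())
E
```

```text
[-1.4 -6.9  8.1]
14.3833
```

View pics/f.png

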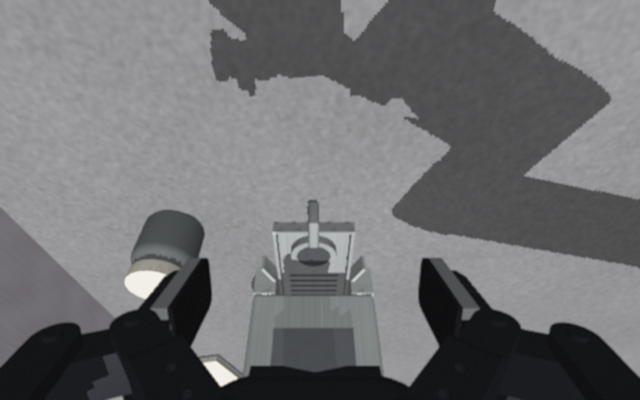

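View pics/f1.png

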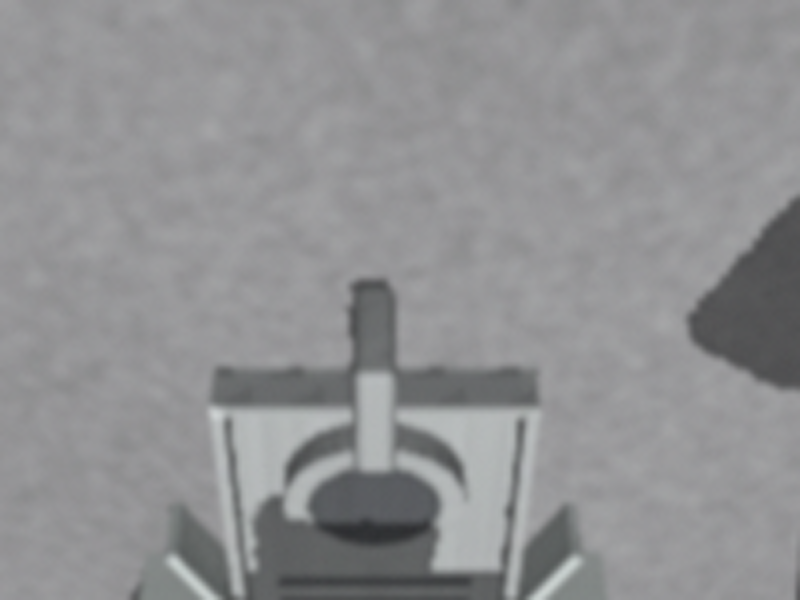

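```bash
python3 - <<'E'
from fit import *
d=np.load("f.npz"); s=dict(T=d["T"],intrinsics=d["K"])
A=lambda U,V:cp(U,V,(220,130),4)
st=[((-.03,-.066,0),A(178,503)),((-.03,.066,0),A(571,503)),((-.03,-.066,.022),A(172,557)),((-.03,.066,.022),A(580,557))]
tr=[((-.1,-.05,0),A(215,368)),((-.1,.05,0),A(538,368)),((-.1,-.05,.016),A(213,406)),((-.1,.05,.016),A(540,406)),((-.142,-.006,.04),A(357,371)),((-.142,.006,.04),A(395,371)),((-.142,-.006,.004),A(355,282)),((-.142,.006,.004),A(390,282)),((-.05,0,.016),A(375,507))]
for n,l,x0 in(("st",st,[.591,.238,1.487]),("tr",tr,[.591,.238,1.487])):
    x,r=fit(s,[a for a,_ in l],[b for _,b in l],x0); print(n,x.round(4),x[2]/D); print(r)
    if n=="tr": print("pad",at(x,-.05,0,.016))
E
```

```text
st [0.5885 0.2364 1.4801] 84.80103244715018
[[1.2, -0.2], [-0.9, -0.2], [1.1, -0.1], [-1.5, -0.1]]
tr [0.5881 0.2362 1.4846] 85.06385000384562
[[-0.5, -0.2], [-0.0, -0.4], [-1.0, 0.3], [0.5, 0.1], [-1.1, 1.1], [0.7, 1.1], [-0.2, -0.5], [1.6, -0.6], [0.2, -0.3]]
pad [0.58381321 0.18642671 0.016     ]
```

In this view the tray and station poses agree to within 0.3 mm along the bay, so the tray is home. Next I'll look at the bottle.

```bash
python3 - <<'E'
from h import *
p=at([.595,-.322,ST[2]],-.10,0,.2); r=rot(ST[2],25*D)
print(manip.solve_ik(p,r)); manip.move_to(p,r)
s=manip.snapshot("wrist"); np.savez("g.npz",T=s["T"],K=s["intrinsics"],f=s["frame"])
cv2.imwrite("pics/g.png",s["frame"]); crop(s,215,110,415,310,3,"g1.png");print(manip.current_time())
E
```

```text
[-0.90001382  0.82611687  0.98431033  0.29580277  1.65396043  2.30508151]
15.7917
```

View pics/g.png

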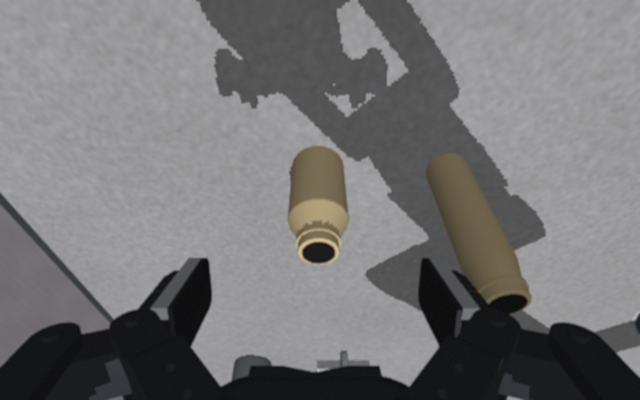

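View pics/g1.png

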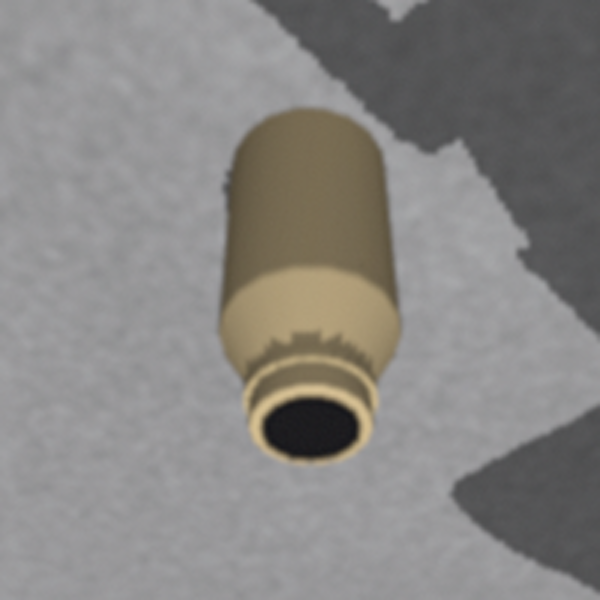

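The wide bottle stands upright at about (318,205), with its mouth at (318,250). The tall bottle is to the right at (475,235).

```bash
python3 - <<'E'
from fit import *
d=np.load("g.npz"); s=dict(T=d["T"],intrinsics=d["K"])
A=lambda U,V:cp(U,V,(215,110),3)
print("mouth",ray(s,*A(312,423),.115)); b=ray(s,*A(308,107),0); c=s["T"][:3,3]; v=(b-c)[:2]; print("base",b[:2]+.027*v/np.linalg.norm(v))
x=ray(s,504,303,.16);print("tall",x)
E
```

```text
mouth [ 0.59105605 -0.32821708  0.115     ]
base [ 0.5914016  -0.32466055]
tall [ 0.46123148 -0.3140363   0.16      ]
```

```bash
python3 - <<'E'
from h import *
LB=43*D; y=ST[2]; r=rot(y,LB); z=R.from_rotvec(r).as_matrix()[:,2]
p=tool_for([.5917,-.3255,.066],y,LB)
manip.move_to(p-.11*z,r); manip.line_to(p,vel=.12); print(manip.current_contact_force().round(1))
s=manip.snapshot("wrist"); cv2.imwrite("pics/h1.png",s["frame"])
manip.grab(); print(manip.current_opening(),manip.current_contact_force().round(1),manip.current_time())
s=manip.snapshot("wrist"); cv2.imwrite("pics/h2.png",s["frame"])
s=manip.snapshot("top"); crop(s,380,150,500,250,6,"h3.png")
E
```

```text
[-0.5 -0.1 -0.4]
0.052206981559305456 [ 0.5 -1.3  2.1] 17.725
```

View pics/h2.png

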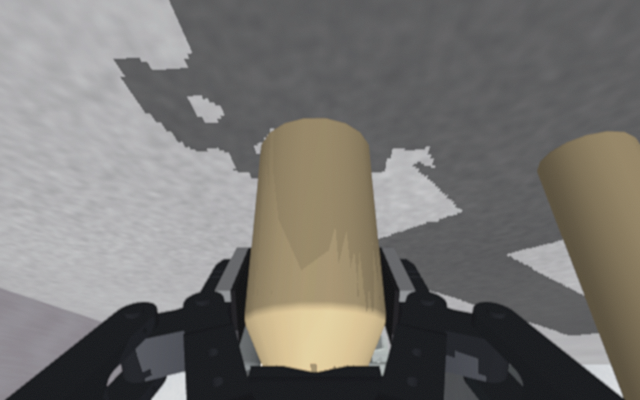

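View pics/h1.png

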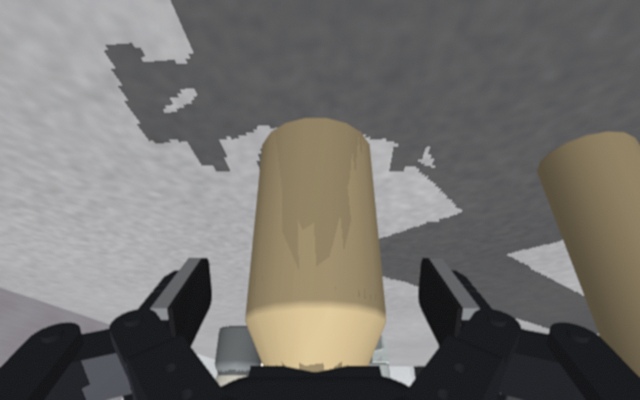

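The bottle is held between the pads, with the opening at 52 mm, and its base near-edge is at (315,118). I'll measure its offset in the grip, then lift and carry it.

```bash
python3 - <<'E'
from h import *
s=manip.snapshot("wrist"); b=ray(s,315,118,0); c=s["T"][:3,3]; v=(b-c)[:2]; base=b[:2]+.027*v/np.linalg.norm(v)
tcp=manip.current_eef_pos(); print("base",base, "tcp",tcp)
manip.line_to(tcp+[0,0,.012],vel=.05); print(manip.current_contact_force().round(1))
s=manip.snapshot("wrist"); cv2.imwrite("pics/i1.png",s["frame"])
manip.line_to(tcp+[0,0,.052],vel=.1)
t=at([.5842,.187,ST[2]],-.12,0,0)-np.array([.5917,-.3255,0]); manip.line_to(tcp+[0,0,.052]+t,vel=.2)
print(manip.current_time(),manip.current_contact_force().round(1),manip.current_qpos().round(2))
s=manip.snapshot("wrist"); cv2.imwrite("pics/i2.png",s["frame"])
s=manip.snapshot("side"); crop(s,170,100,430,300,3,"i3.png")
s=manip.snapshot("top"); crop(s,200,130,400,260,4,"i4.png")
E
```

```text
base [ 0.5917245 -0.3241716] tcp [ 0.59311662 -0.31317811  0.05267802]
[-0.3  0.1 -1. ]
20.9917 [ 0.6 -0.6 -0.6] [-0.41  0.76  1.71  0.8   1.12  2.29]
```

View pics/i2.png

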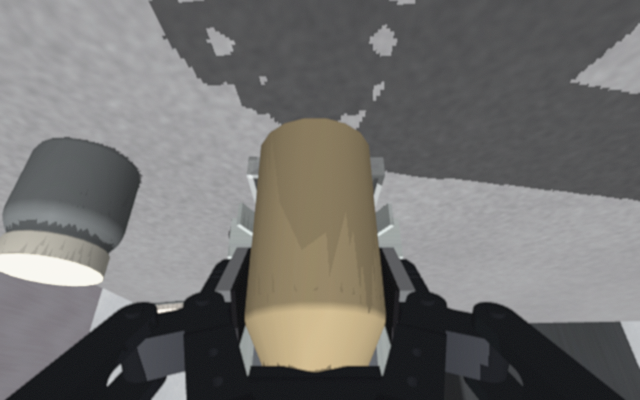

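View pics/i3.png

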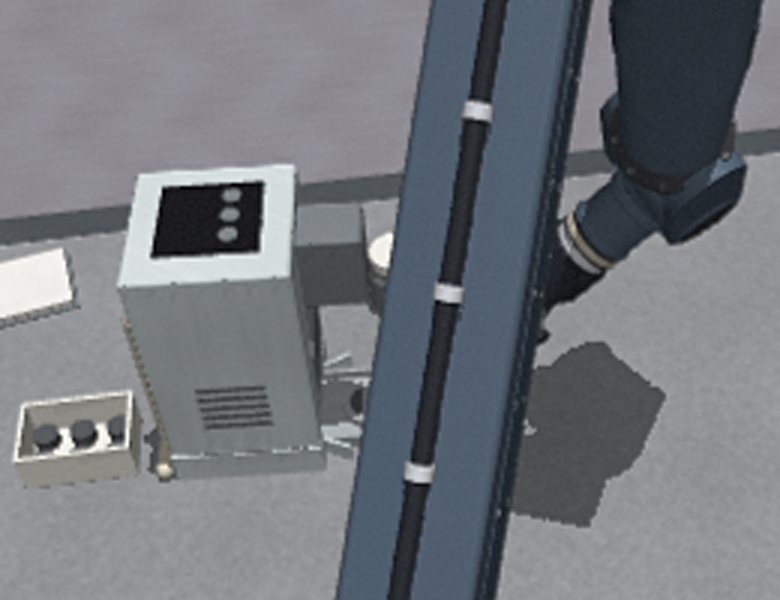

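View pics/i4.png

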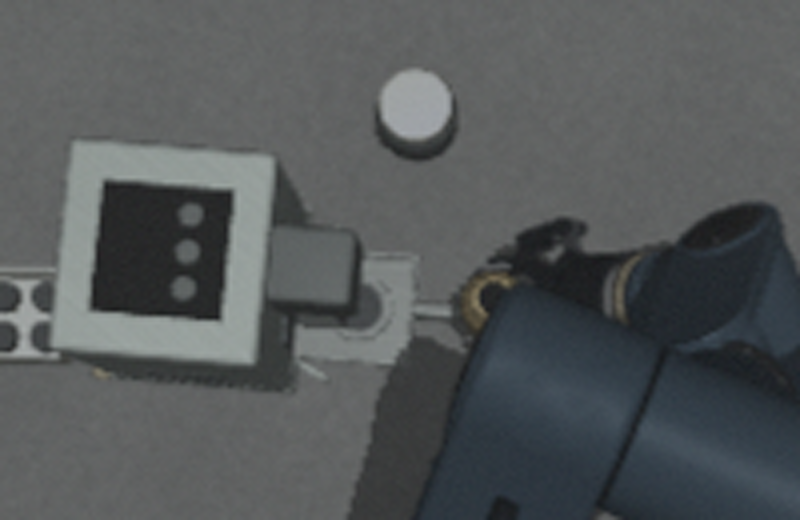

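No slip: the bottle's image is unchanged in the wrist view. The path in front of the head is clear, so I'll go in and set it down step by step.

```bash
python3 - <<'E'
from h import *
p=np.array([.59312,-.31318,.05268])+at([.5842,.187,ST[2]],0,0,0)-np.array([.5917,-.3252,0])
manip.line_to(p+[0,0,.052],vel=.1); f0=manip.current_contact_force(); print(f0.round(1))
manip.line_to(p+[0,0,.020],vel=.06); manip.wait(.2); f0=manip.current_contact_force(); print(f0.round(1))
for dz in np.arange(.019,.0125,-.0005):
    manip.line_to(p+[0,0,dz],vel=.01); f=manip.current_contact_force()-f0; print("%.4f"%dz,f.round(1),(manip.current_eef_pos()-p)[2].round(4))
    if f[2]>2.5: break
print(manip.current_time())
s=manip.snapshot("wrist"); cv2.imwrite("pics/j1.png",s["frame"])
E
```

```text
[-0.1  0.5 -0.2]
[ 0.4  0.9 -1.8]
0.0190 [-0.3 -1.3  1. ] 0.0191
0.0185 [-0.5 -1.   1.1] 0.0185
0.0180 [-0.9 -0.7  0.8] 0.0179
0.0175 [-0.7 -1.3  1.3] 0.0175
0.0170 [-0.6 -1.4  1.9] 0.017
0.0165 [-0.2 -0.9  1.4] 0.0164
0.0160 [-0.7 -1.2  2. ] 0.016
0.0155 [-1.3 -2.1  3.8] 0.0159
25.375
```

View pics/j1.png

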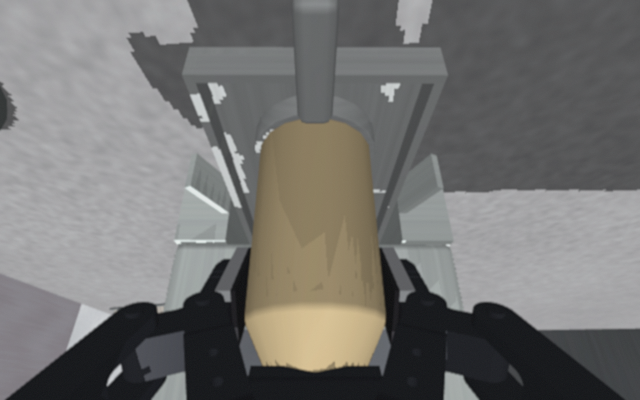

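Contact came at exactly 16 mm, the pad height, and the bottle sits evenly on the pad at about (316,125). Now I'll release it, back out along the tool axis, and check.

```bash
python3 - <<'E'
from h import *
z=R.from_rotvec(manip.current_eef_rot()).as_matrix()[:,2]
manip.let_go(); manip.wait(.2); p=manip.current_eef_pos(); manip.line_to(p-.10*z,vel=.08); 
manip.line_to(at(ST,-.27,0,.19),rot=rot(ST[2],28*D),vel=.15)
s=manip.snapshot("wrist"); np.savez("k.npz",T=s["T"],K=s["intrinsics"],f=s["frame"])
cv2.imwrite("pics/k.png",s["frame"]); crop(s,220,130,420,330,3,"k1.png")
t=manip.snapshot("top"); crop(t,200,130,400,260,4,"k2.png");print(manip.current_time(),manip.current_contact_force().round(1))
E
```

```text
28.8333 [0.1 0.  0.3]
```

View pics/k.png

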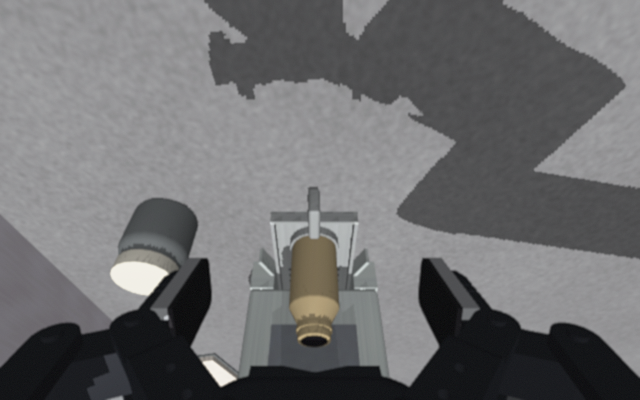

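View pics/k1.png

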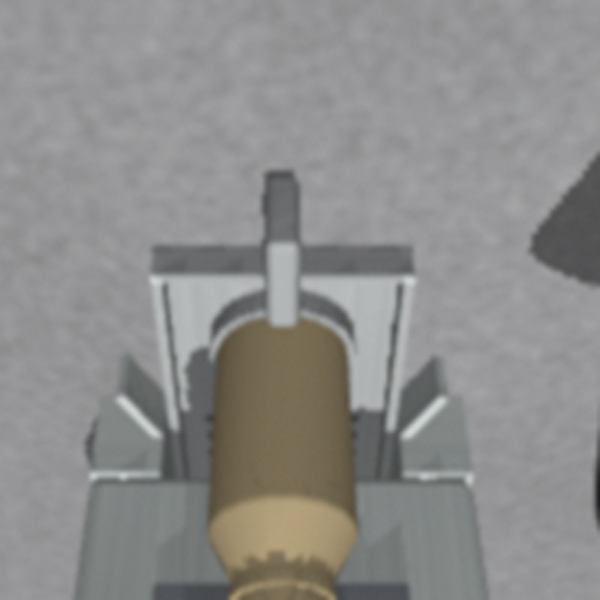

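View pics/k2.png

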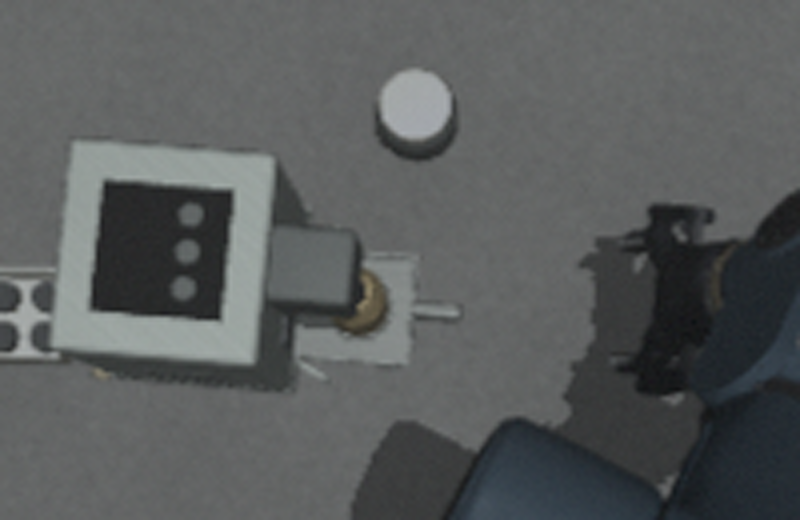

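```bash
python3 - <<'E'
from fit import *
d=np.load("k.npz"); s=dict(T=d["T"],intrinsics=d["K"])
A=lambda U,V:cp(U,V,(220,130),3)
tr=[((-.1,-.05,0),A(153,246)),((-.1,.05,0),A(413,246)),((-.1,-.05,.016),A(152,277)),((-.1,.05,.016),A(414,277)),((-.142,-.006,.04),A(266,242)),((-.142,.006,.04),A(297,242))]
st=[((-.03,-.066,0),A(127,355)),((-.03,.066,0),A(438,355)),((-.03,-.066,.022),A(120,398)),((-.03,.066,.022),A(446,398)),((0,-.082,.04),A(90,477)),((0,.082,.04),A(473,477))]
for n,l in(("st",st),("tr",tr)):
    x,r=fit(s,[a for a,_ in l],[b for _,b in l],[.589,.238,1.484]); print(n,x.round(4),x[2]/D)
    print(" pad",at(x,-.05,0,.016))
# base: circle silhouettes
from scipy.optimize import least_squares
th=np.linspace(0,2*np.pi,721)
def res(c):
    q=proj(s,np.c_[c[0]+.027*np.cos(th),c[1]+.027*np.sin(th),0*th+.016])
    return [q[:,1].min()-A(0,315)[1], (q[:,0].max()+q[:,0].min())/2-A(283,0)[0]]
print("bottle base",least_squares(res,[.584,.187],diff_step=1e-4).x, "mouth",ray(s,314,340,.131))
E
```

```text
st [0.5889 0.2376 1.4813] 84.87096089674068
 pad [0.58443137 0.18778434 0.016     ]
tr [0.5882 0.2371 1.4869] 85.19595221587383
 pad [0.58398121 0.18729696 0.016     ]
bottle base [0.58407445 0.18748003] mouth [0.58368546 0.18264264 0.131     ]
```

The bottle base is within 1 mm of the pad centre and the tray is still home. I'll hand in.

```bash
python3 - <<'E'
from h import *
manip.hand_in(); print(manip.current_time())
E
```

```text
the job is handed in; nothing more can be done
the job is handed in; nothing more can be done
```

I slid the tray into the bay until it met the stop, then stood the short, wide bottle on its pad under the spout. I handed in shortly after 29 s on the robot clock, with no verdict reported.

- **Tray:** I pinched the fin and pushed with almost no side force. At the stop the position held still while the push rose to about 31 N. In the last wrist picture the tray and station poses agree to within about 1 mm and 0.3°.
- **Bottle:** I gripped it at a 43° lean, saw no slip on the way, and set it down in 0.5 mm steps. It touched at 16 mm, the pad's height, with about 4 N. In the last picture it stands upright, with its base within about 1 mm of the pad centre.
- **Disagreement:** A rough pixel estimate of the bottle's mouth came out about 5 mm nearer the robot's side (station -x) than its base. I put this down to the crude pixel pick, since the bottle looks upright, and did not check further.
- **Bystanders:** The jar and cap box look unmoved in the last top picture, which shows only part of the cap box. The tall bottle was last seen standing undisturbed when I gripped the other bottle. The gripper was clear of everything, reading about 0 N.

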